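Let a batch of stoppers out of the lever dispenser

ROBOT

A 6-joint arm with a two-finger parallel gripper is mounted at the origin on the work surface. World frame = base frame: x ahead of the robot, y to its left, z up, the work surface at z = 0. Lengths are in m, angles in rad, forces in N, time in s.
With the tool pointing down it reaches from about 0.325 to 0.775 m from the base axis. Payload 5.5 kg.
Tool frame: the origin (TCP) lies between the finger pads; the fingertips stand 8 mm ahead of it and the grasp point (between the pads) lies 11 mm behind it (tcp_to_tips is the distance from the TCP to the fingertips, in m); z points along the fingers, y is the direction in which the jaws open and shut (so a half turn about z gives the same grasp; the last joint's range is limited). The gripper opens to 88 mm and grips with 3 to 60 N. Pads are 20 mm wide; open, the fingers measure 115 mm over their backs; the gripper's body (75 mm by 178 mm) begins 61 mm behind the grasp point.
Start: joints at [-1.271, 0.091, 1.231, -0, 1.82, -0.057], TCP at [0.21, -0.562, 0.231] pointing down, gripper open.
Joint ranges: [-2.87, 2.87], [-0.86, 2.18], [0.17, 2.46], [-1.51, 4.65], [0.06, 2.69], [-2.65, 2.65]. Speed limits (rad/s): [2.57, 2.57, 3.01, 3.14, 3.14, 3.14].

INTERFACE

Orientations are given as a unit quaternion [w, x, y, z].
In Python, from bench import * gives the robot as it stands. Calls block until the motion is done:
- move_to(position, orientation): joint-space move of the TCP to a pose.
- move_l(position, speed=0.15, orientation=None): straight line of the TCP; orientation=None keeps the orientation; speed is the mean speed in m/s.
- movej(angles): joint-space move.
- gripper_open() and close(): open the fingers fully, or close them until they stop; the grip force is fixed at half the most.
- hold(seconds).
- inverse_kinematics(position, orientation): joint angles nearest the present ones, or None.
- state(): the state.
- get_image(name): name is "scene" or "side" or "wrist"; returns a dict with "frame" (480x640x3 uint8, blue, green, red), "depth" (480x640 float32, m along the optical axis (not along the pixel's ray), 0 where there is no reading), "camera_matrix" (3x3 intrinsics, pixels), "view" (4x4, takes a point from world to camera coordinates). Camera axes: x right, y up, looking along -z (the intrinsics and any distortion apply to the point x, -y, -z); pixel columns grow to the right and rows downward; lengths in m; the calibration is good to about 2 mm. The wrist camera is an equidistant fisheye: a pixel r from the principal point sees the ray r / f radians off the axis. A picture is of the moment at which its call begins.
A pose or a line that the arm cannot do raises IKError and nothing moves.
- job_done(): hands the job in, once; it reports no verdict.
The state is a dict: "time": time; "joint_pos": joint angles; "dq": joint speeds; "joint_torque": joint torques, N m; "ee_pos": TCP position; "ee_rot": TCP orientation; "ft_force": force on the tool from outside, world axes, zero at the start; "moment": the same for the moment, N m; "finger_gap": finger opening in m.
Only numpy, scipy, OpenCV 4.12 (cv2) and the standard library are available. Lean on these libraries where they do the work, as an engineer would, in place of code of your own. Each camera call takes 0.05 s, during which the arm holds its last target.

TASK

Let the three large cork stoppers out of the wider of the two stopper dispensers: with a fingertip press its lever paddle right down, so that the lid lifts fully and they roll into the tray, then let the paddle come up slowly under the finger so that the lid eases shut without slamming. Touch only that paddle: do not handle the lid or the stoppers, do not pinch or lift anything, and leave the narrow dispenser and the other things on the bench alone. Finish with the hand clear of everything.

Things in the scene. Friction and masses are not known exactly. Their poses are not given: they have to be found in the camera images.
- wide: Wider of two grey sheet-metal stopper dispensers, fixed to the bench. Chute 80 mm wide outside, 118 mm high, 190 mm long; catch tray in front of it. Origin: on the bench under the middle of the chute; x to its back (lid hinge), y to the side away from the lever, z up. Its front (-x) roughly faces the robot. The lever runs along its -y side and ends in a paddle beside the tray.
- wide_paddle (a point): Centre of the top face of the wide dispenser's press paddle: a flat steel plate 40 mm front to back, 42 mm across, 6 mm thick; at rest level, 120 mm above the bench, at x -190, y -83 mm from body wide. Moves with the lever: pressed right down it is 59 mm lower, straight below (within 6 mm on the way), sloping 20 degrees to the front. The raised lid stays 70 mm or more behind it.
- wide_lever (a joint): Lever of the wide dispenser: 0 rad at rest (paddle up), 0.35 rad at its bottom stop; pivot 90 mm above the bench, 170 mm behind the paddle centre. Takes 3 to 7 N on the paddle. Let go, the lid's weight and a spring throw it up and the lid slams. The paddle follows a finger up: raised slowly (about 30 mm/s) until past the paddle's rest height, the lid comes down gently.
- wide_tray (a point): Centre of the floor of the wide dispenser's open catch tray, in front of its chute: inside 114 mm front to back, 70 mm across, floor 6 mm and walls 56 mm above the bench. A stopper lying in it has its centre about 21 mm above the bench.
- wide_lid: Lid of the wide dispenser: open aluminium frame with thin slats, 188 x 82 mm, stoppers showing between them, and a 70 mm lip hanging at its front that closes the chute. Origin at its middle, 118 mm above the bench when shut, 92 mm in front of its hinge; z axis upright when shut, tilted 0.7 rad when fully up (front edge 120 mm higher). Linked: it turns twice the lever's angle.
- narrow: The narrower dispenser, the same make with the same height, length and lever but a chute 52 mm wide outside, holding smaller stoppers. To be left alone. Origin and axes as for the wide one.
- narrow_paddle (a point): Centre of the top face of the narrow dispenser's press paddle (do not press it).
- narrow_lever (a joint): Lever of the narrow dispenser: 0 rad at rest, 0.35 rad pressed down.
- wide_stopper0: Cork stopper nearest the lip of the three in the wide dispenser: a cylinder 30 mm in diameter, 58 mm long, origin at its centre, its y axis along its length. It lies across the sloping chute behind the lid's lip and rolls into the tray by itself when the lid is up.
- wide_stopper1: Cork stopper in the middle of the three in the wide dispenser: a cylinder 30 mm in diameter, 58 mm long, origin at its centre, its y axis along its length. It lies across the sloping chute behind the lid's lip and rolls into the tray by itself when the lid is up.
- wide_stopper2: Cork stopper at the back of the three in the wide dispenser: a cylinder 30 mm in diameter, 58 mm long, origin at its centre, its y axis along its length. It lies across the sloping chute behind the lid's lip and rolls into the tray by itself when the lid is up.
- bottle: Bystander: tall green glass bottle, 72 mm in diameter, 240 mm high; origin under its centre.
- carton: Bystander: small white carton 100 x 130 x 85 mm; origin under its centre.
- tape: Bystander: grey desk tape dispenser with a roll, 150 x 50 x 95 mm; origin under its centre.
- inkpad: Bystander: flat black ink-pad case 75 x 110 x 18 mm; origin under its centre.
- marker: Bystander: white marker pen with black cap, 125 mm long, 15 mm thick; origin under its middle.
- loose_stopper: Bystander: a single cork stopper standing on the bench, 30 mm in diameter, 58 mm high; origin under its centre.
- mug: Bystander: white mug, 76 mm in diameter, 85 mm high; origin under its centre.
Not all that is in view belongs to the job. Leave any pink or red look-alike of the wide_stopper2 alone.

How it is judged:
By the outcome, as a careful person would: the job done as asked, in the order asked, and still so for the second after the job is handed in, with the robot touching nothing.
It also fails if it takes over 38 s, if anything falls off the work surface, if the arm or the gripper's body presses on something with over 40 N, if the wrist force passes 120 N, or if a joint passes its speed limit or range.

## Working session

There is one attempt and no reset: what is moved stays moved. The work goes in short steps, each a Python script; the robot and the scene stay as the last script left them, time stands still between calls to the robot, and variables do not carry over. Pictures are saved under pics/ and viewed, and the job is handed in when it is done.

```bash
mkdir -p pics; ls; cat > h.py <<'E'
from bench import *
import numpy as np, cv2
E
python3 - <<'E'
from h import *
import pickle
d={}
for n in ("scene","side","wrist"):
    d[n]=get_image(n); cv2.imwrite(f"pics/{n}0.png",d[n]["frame"])
    print(n,d[n]["camera_matrix"].tolist(),np.round(np.linalg.inv(d[n]["view"]),3).tolist())
pickle.dump(d,open("d0.pkl","wb"))
print(state())
E
```

```text
pics
scene [[491.99829838914155, 0.0, 307.1996544923088], [0.0, 491.99829838914155, 236.10400219332317], [0.0, 0.0, 1.0]] [[-0.223, -0.626, 0.747, 1.476], [0.975, -0.129, 0.183, 0.237], [-0.018, 0.769, 0.639, 0.885], [0.0, 0.0, 0.0, 1.0]]
side [[574.5545630493258, 0.0, 321.96384510550536], [0.0, 574.5545630493258, 233.3045837921173], [0.0, 0.0, 1.0]] [[-0.883, 0.278, -0.378, 0.089], [-0.469, -0.485, 0.739, 0.958], [0.022, 0.829, 0.558, 0.833], [0.0, 0.0, 0.0, 1.0]]
wrist [[371.64829954431775, 0.0, 318.14981769420393], [0.0, 371.64829954431775, 240.5662923241359], [0.0, 0.0, 1.0]] [[0.349, 0.896, 0.274, 0.285], [-0.937, 0.334, 0.101, -0.533], [-0.001, -0.292, 0.956, 0.383], [0.0, 0.0, 0.0, 1.0]]
{'time': 0.15, 'joint_pos': array([-1.27071686e+00,  9.17085337e-02,  1.23160826e+00,  3.64416906e-06,
        1.81980807e+00, -5.67153310e-02]), 'dq': array([ 0.00155246, -0.00217569, -0.00412653, -0.00047192,  0.0003535 ,
        0.0006449 ]), 'joint_torque': array([ 1.60566837e-03, -4.47045457e+01, -4.06906736e+01,  6.98740594e-02,
        2.74950435e-02, -1.07062122e-04]), 'ee_pos': array([ 0.20949083, -0.56201045,  0.22975364]), 'ee_rot': array([-7.60657836e-04,  9.84128974e-01,  1.77453022e-01, -9.12385765e-05]), 'ft_force': array([-0.38767309, -0.14420721,  0.39222897]), 'moment': array([ 0.03908083, -0.04356835,  0.04724174]), 'finger_gap': 0.08732193137146614}
```

View pics/scene0.png

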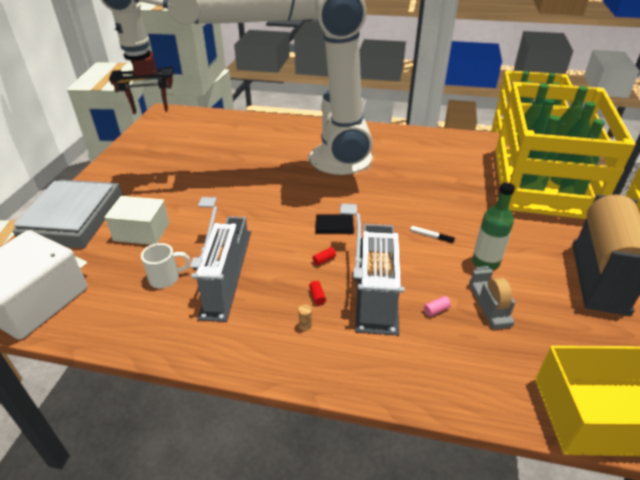

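View pics/side0.png

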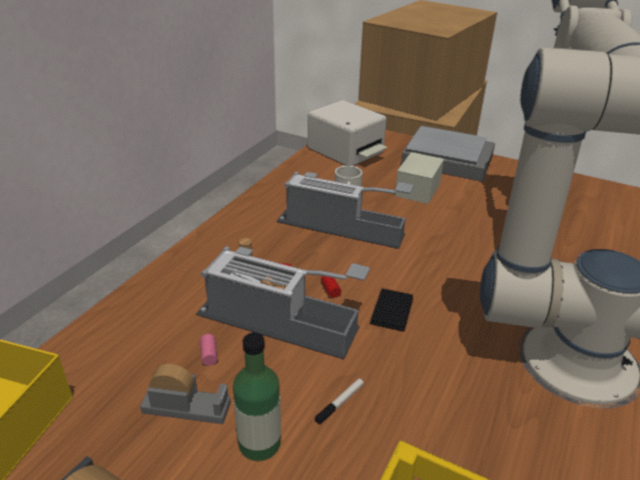

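View pics/wrist0.png

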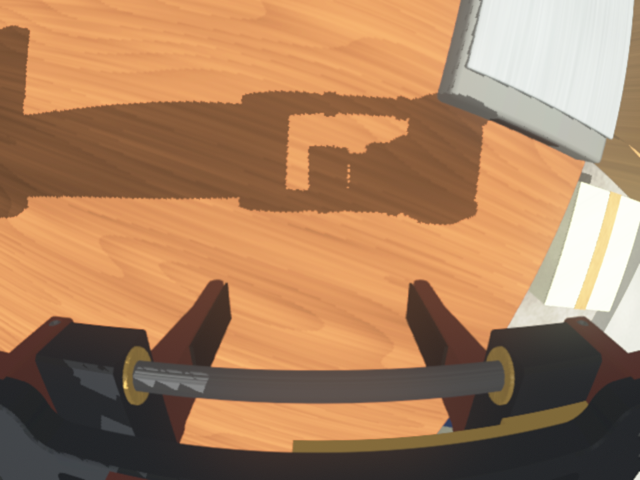

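Two candidates show up. Dispenser A is at scene (222,268) / side (340,205), and B is at scene (378,280) / side (280,295). B looks wider; I'll measure both chutes and enlarge the paddles.

```bash
cat >> h.py <<'E'
def back(im,uv,z=None):
    """pixel -> world, by depth or on plane z"""
    K=im["camera_matrix"];T=np.linalg.inv(im["view"])
    u,v=uv; r=np.array([(u-K[0,2])/K[0,0],-(v-K[1,2])/K[1,1],-1.])
    if z is None:
        d=im["depth"][int(round(v)),int(round(u))]; return T[:3,:3]@(r*d)+T[:3,3]
    w=T[:3,:3]@r; return T[:3,3]+w*(z-T[2,3])/w[2]
def cloud(im):
    K=im["camera_matrix"];T=np.linalg.inv(im["view"])
    v,u=np.mgrid[:480,:640]; d=im["depth"]
    P=np.stack([(u-K[0,2])/K[0,0]*d,-(v-K[1,2])/K[1,1]*d,-d],-1)
    return P@T[:3,:3].T+T[:3,3]
def proj(im,p):
    c=im["view"]@np.append(p,1.);K=im["camera_matrix"]
    return np.array([K[0,2]+K[0,0]*c[0]/-c[2],K[1,2]-K[1,1]*c[1]/-c[2]])
E
python3 - <<'E'
from h import *
import pickle
d=pickle.load(open("d0.pkl","rb"))
for n,boxes in (("scene",{"A":(185,185,255,325),"B":(335,195,410,340)}),("side",{"A":(270,165,420,250),"B":(190,235,380,355)})):
    im=d[n];C=cloud(im)
    for k,(a,b,c,e) in boxes.items():
        P=C[b:e,a:c]; m=(abs(P[...,2]-.120)<.008)&(im["depth"][b:e,a:c]>0)
        nl,lab,st,cen=cv2.connectedComponentsWithStats(m.astype(np.uint8))
        for i in range(1,nl):
            if st[i,4]>25:
                Q=P[lab==i]; r=cv2.minAreaRect((Q[:,:2]*1000).astype(np.float32))
                print(n,k,st[i].tolist(),np.round(cen[i]+[a,b],1),"mean",np.round(Q.mean(0),4),"rect mm",np.round(r[0],1),np.round(r[1],1),round(r[2],1))
    a=d[n]["frame"]
    cv2.imwrite(f"pics/crop_{n}.png",cv2.resize(a[190:345,180:420] if n=="scene" else a[160:360,180:430],None,fx=3.2,fy=3 if 0 else 3.2 if n=="scene" else 3,interpolation=cv2.INTER_CUBIC)[:600,:800])
E
```

```text
scene A [14, 13, 18, 28, 212] [209.  205.9] mean [ 0.5086 -0.2663  0.1177] rect mm [ 528.6 -263.5] [116.5  45.1] 20.1
scene A [6, 39, 45, 57, 1071] [213.4 255.5] mean [ 0.6914 -0.1818  0.1194] rect mm [ 674.9 -191. ] [195.7  80.6] 11.0
scene B [6, 9, 20, 30, 225] [351.2 212.9] mean [0.4638 0.1072 0.1179] rect mm [481.5 110.5] [121.9  44.6] 21.1
scene B [19, 37, 51, 62, 1369] [379.6 266.9] mean [0.651  0.2014 0.1197] rect mm [628.7 194. ] [198.4 107.1] 8.5
side A [14, 7, 82, 29, 975] [323.  185.4] mean [ 0.6734 -0.1806  0.1187] rect mm [ 671. -190.] [198.7  84.5] 10.6
side A [97, 17, 46, 12, 221] [396.3 188.4] mean [ 0.5059 -0.2628  0.1174] rect mm [ 522.9 -261.7] [116.   50.7] 25.5
side B [10, 12, 107, 51, 2063] [253.  271.1] mean [0.6305 0.2034 0.1191] rect mm [627.2 196.5] [194.1 112. ] 7.2
side B [118, 28, 62, 18, 415] [347.9 272.5] mean [0.4613 0.1112 0.1177] rect mm [482.9 110.5] [123.1  52.7] 21.0
```

View pics/crop_scene.png

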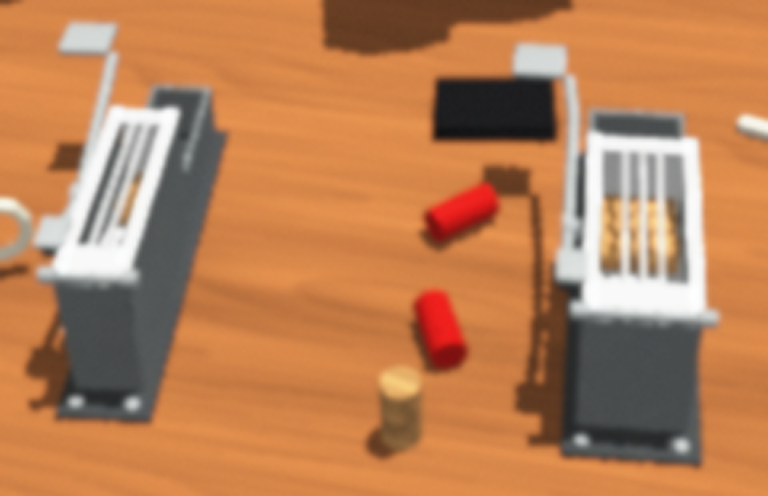

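View pics/crop_side.png

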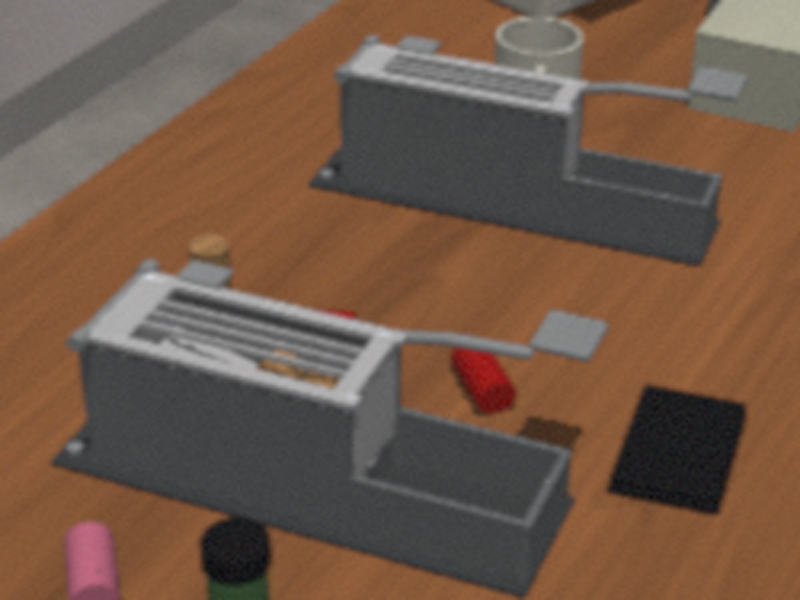

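```bash
python3 - <<'E'
from h import *
import pickle
d=pickle.load(open("d0.pkl","rb"))
# paddle mask: opening removes the arm
for n,(a,b,c,e) in (("scene",(335,195,365,235)),("side",(320,255,380,290))):
    im=d[n];P=cloud(im)[b:e,a:c]; m=((P[...,2]>.105)&(P[...,2]<.135)).astype(np.uint8)
    g=im["frame"][b:e,a:c].min(-1)
    m2=cv2.morphologyEx(m,cv2.MORPH_OPEN,np.ones((6,9) if n=="scene" else (8,12),np.uint8))
    q=np.argwhere(m2)
    pts=np.array([back(im,(u+a,v+b),.120) for v,u in q])
    r=cv2.minAreaRect((pts[:,:2]*1000).astype(np.float32))
    print(n,len(q),"bbox px",q.min(0)[::-1]+[a,b],q.max(0)[::-1]+[a,b],"mean",pts.mean(0),r)
# walls of chute B/A: side widths in yaw frame
for n in ("scene","side"):
  C=cloud(d[n])
  for k,c0 in (("A",(.675,-.19)),("B",(.63,.196))):
    for yaw in (8,11):
      t=np.radians(yaw);R=np.array([[np.cos(t),np.sin(t)],[-np.sin(t),np.cos(t)]])
      Q=C.reshape(-1,3);L=(Q[:,:2]-c0)@R.T
      m=(abs(L[:,0])<.06)&(abs(L[:,1])<.075)&(Q[:,2]>.110)&(Q[:,2]<.128)
      print(n,k,yaw,np.histogram(L[m,1]*1000,bins=np.arange(-75,76,10))[0])
E
```

```text
scene 152 bbox px [341 206] [356 215] mean [0.45733276 0.09862019 0.12      ] ((457.8340759277344, 99.40330505371094), (39.92405700683594, 39.223506927490234), 9.88850212097168)
side 228 bbox px [349 267] [367 279] mean [0.44175499 0.10489332 0.12      ] ((441.65008544921875, 104.98451232910156), (36.81161117553711, 40.99626922607422), 25.725627899169922)
scene A 8 [  0   0   0  12  37  77 112  72  63  11 155  12   0   0   0]
scene A 11 [  0   0   0  22  39  68 112  61  60  29 134  22   0   0   0]
scene B 8 [  0   0  45  36 153   1  35  18  41  58   1 140  28   0   0]
scene B 11 [  0  14  46  54 117  18  31  29  45  46  11 122  32   0   0]
side A 8 [  0   0   0   4  24  47 135  66  97  50 137  81   0   0   0]
side A 11 [  0   0   0  12  17  55 127  68  92  53 132  83   0   0   0]
side B 8 [  0   2  35  42 234  70  93  84 138 157   2 179 183   0   0]
side B 11 [  0   9  38  54 199  93  86 117 120 143  16 181 177   0   0]
```

Scene crop: B at about (375,280) has the wider chute and larger corks, so it is the wide one. Its paddle is at scene (349,209), side (369,272). A at (222,268) is narrow. My paddle mask was clipped in the side view, so I'll redo it by colour.

```bash
python3 - <<'E'
from h import *
import pickle
d=pickle.load(open("d0.pkl","rb"))
for n,(a,b,c,e),k in (("scene",(335,198,366,222),5),("side",(340,255,395,290),8)):
    im=d[n];f=cv2.resize(im["frame"][b:e,a:c],None,fx=4,fy=4,interpolation=cv2.INTER_CUBIC)
    hsv=cv2.cvtColor(f,cv2.COLOR_BGR2HSV); m=((hsv[...,1]<90)&(hsv[...,2]>95)).astype(np.uint8)
    m=cv2.morphologyEx(m,cv2.MORPH_OPEN,np.ones((4*k,4*k),np.uint8))
    q=np.argwhere(m)
    uv=np.stack([(q[:,1]+.5)/4-.5+a,(q[:,0]+.5)/4-.5+b],1)
    pts=np.array([back(im,t,.120) for t in uv])
    r=cv2.minAreaRect((pts[:,:2]*1000).astype(np.float32))
    print(n,uv.min(0),uv.max(0),"mean",pts.mean(0),r)
    print("depth at centre",back(im,uv.mean(0)))
# chute axis: front-left long walls of the wide (side-wall top edge), yaw from lid points
C=cloud(d["side"]);
P=C[235:355,190:380].reshape(-1,3)
for z0,z1 in ((.03,.05),(.06,.1)):
    m=(P[:,2]>z0)&(P[:,2]<z1)&(P[:,0]<.75)&(P[:,1]>.2); Q=P[m][:,:2].astype(np.float32)
    vx,vy,x,y=cv2.fitLine(Q,cv2.DIST_HUBER,0,.01,.01).ravel(); print("yaw +y wall",np.degrees(np.arctan2(vy,vx)),x,y,len(Q),Q[:,0].min(),Q[:,0].max())
E
```

```text
scene [340.125 203.375] [356.875 214.375] mean [0.45118659 0.09840591 0.12      ] ((450.7339172363281, 97.93911743164062), (47.56441116333008, 43.59740447998047), 8.475017547607422)
depth at centre [0.44905143 0.09813059 0.11832793]
side [348.375 264.125] [367.125 278.625] mean [0.44437631 0.10101048 0.12      ] ((444.6001892089844, 100.65663146972656), (38.22874450683594, 48.54991149902344), 24.227680206298828)
depth at centre [0.44524384 0.09889791 0.11815292]
yaw +y wall 6.5430365 0.5546465 0.23376887 1073 0.41299844 0.71996593
yaw +y wall 6.864633 0.61447006 0.24050412 1368 0.5090214 0.71929216
```

B's paddle is at about (0.447, 0.0995), z 0.12, with the dispenser yawed about 7°. The wrist camera sits on the tool's +x side, so I'll turn that toward the robot, away from the rising lid. Next I close the fingers and hover.

```bash
cat >> h.py <<'E'
YAW=np.radians(7); ax=np.array([np.cos(YAW),np.sin(YAW)])
PC=np.array([.447,.0995])
Q=[0.,float(np.cos(np.radians(93.5))),float(np.sin(np.radians(93.5))),0.]
E
python3 - <<'E'
from h import *
close()
p=PC-.003*ax
j=inverse_kinematics([*p,.26],Q); print(j, inverse_kinematics([*p,.06],Q))
move_l([.21,-.562,.30],.2)
move_to([*p,.26],Q)
move_l([*p,.165],.12)
s=state();print(s["time"],s["ee_pos"],s["ee_rot"],s["joint_pos"],s["ft_force"],s["finger_gap"])
for n in ("scene","side","wrist"):
    f=get_image(n)["frame"]
    if n=="scene": f=cv2.resize(f[170:320,270:430],(640,600),interpolation=cv2.INTER_CUBIC)
    if n=="side": f=cv2.resize(f[150:360,200:460],(743,600),interpolation=cv2.INTER_CUBIC)
    cv2.imwrite(f"pics/{n}1.png",f)
E
```

```text
[ 1.44859366e-01 -2.89688703e-01  1.53448071e+00 -4.44089210e-16
  1.89680065e+00 -1.54811001e+00] [ 1.44859366e-01 -2.75911262e-01  1.87806621e+00 -4.44089210e-16
  1.53943771e+00 -1.54811001e+00]
5.425 [0.44443617 0.09915179 0.16599908] [ 7.62525463e-04 -6.10068177e-02  9.98137056e-01  6.23323491e-05] [ 1.44768222e-01 -3.08843728e-01  1.71636720e+00 -3.34913939e-06
  1.73253905e+00 -1.54811813e+00] [-0.04405078  0.15015179  0.10206518] 0.00043560708884121587
```

View pics/scene1.png

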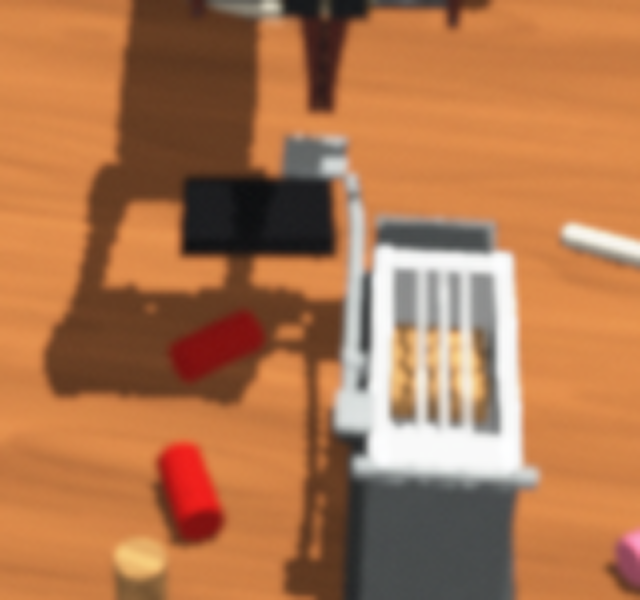

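View pics/side1.png

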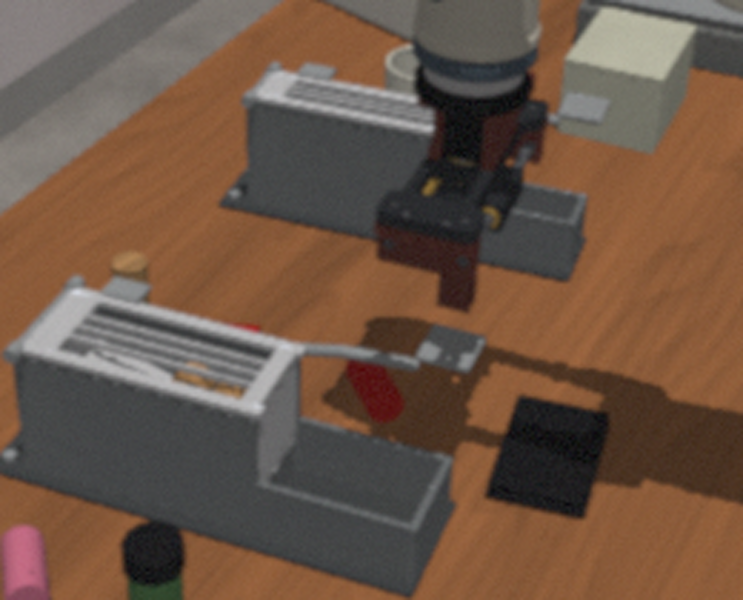

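View pics/wrist1.png

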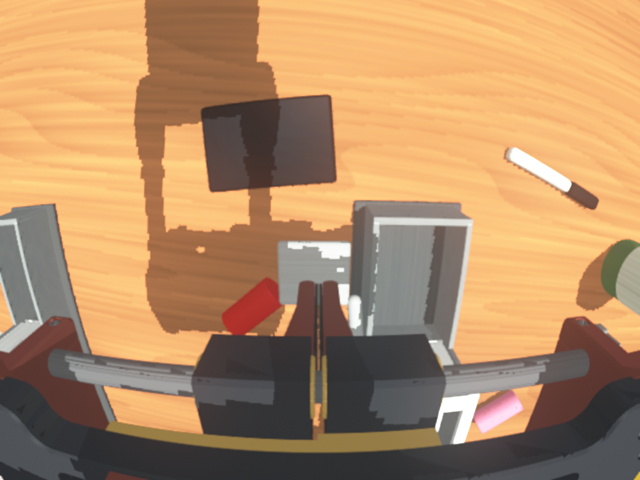

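The wrist view shows the closed fingertips at (318,290), over the paddle at (278–352, 240–305) and centred sideways. The scene and side views agree: the finger is over B's paddle and clear of everything else. Now I press, watching the force.

```bash
python3 - <<'E'
from h import *
p=PC-.003*ax
f0=state()["ft_force"]
def rep():
    s=state();f=s["ft_force"]-f0;print(round(s["time"],2),np.round(s["ee_pos"],4),np.round(f,1));return f
move_l([*p,.130],.06);rep()
move_l([*p,.110],.05);rep()
move_l([*p,.085],.05);rep()
z=.085
while z>.060:
    z-=.003; move_l([*p,z],.03)
    if rep()[2]>20: break
hold(.3);rep()
open("z.txt","w").write(str(z))
for n in ("scene","side","wrist"):
    f=get_image(n)["frame"]
    if n=="scene": f=cv2.resize(f[170:320,270:430],(640,600),interpolation=cv2.INTER_CUBIC)
    if n=="side": f=cv2.resize(f[150:360,200:460],(743,600),interpolation=cv2.INTER_CUBIC)
    cv2.imwrite(f"pics/{n}2.png",f)
E
```

```text
6.31 [0.4441 0.0991 0.13  ] [-0.4  0.1 -0.5]
6.86 [0.4437 0.0991 0.1105] [-5.  -2.1  3.7]
7.51 [0.4444 0.0992 0.0857] [-2.4 -0.7  3.4]
7.76 [0.4446 0.0992 0.0826] [-0.9 -1.   3.9]
8.01 [0.4447 0.0992 0.0795] [0.6 0.7 5.1]
8.26 [0.4444 0.0992 0.0764] [2.  0.  4.5]
8.51 [0.4441 0.0992 0.0731] [ 1.3 -0.4  3.8]
8.76 [0.4443 0.0992 0.0707] [ 0.7 -1.1  5.7]
9.01 [0.4447 0.0993 0.0703] [-5.6 -2.3 18.5]
9.26 [0.4449 0.0993 0.0699] [-12.8  -1.7  32.4]
9.56 [0.4449 0.0993 0.0699] [-12.3  -2.9  32.8]
```

View pics/scene2.png

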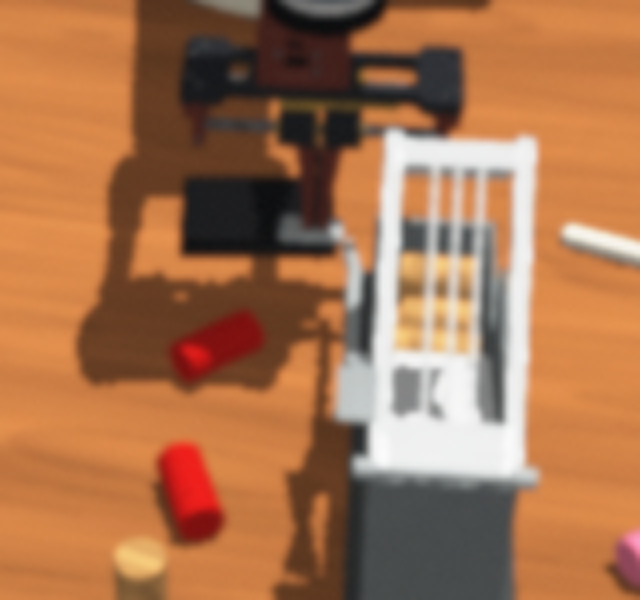

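View pics/side2.png

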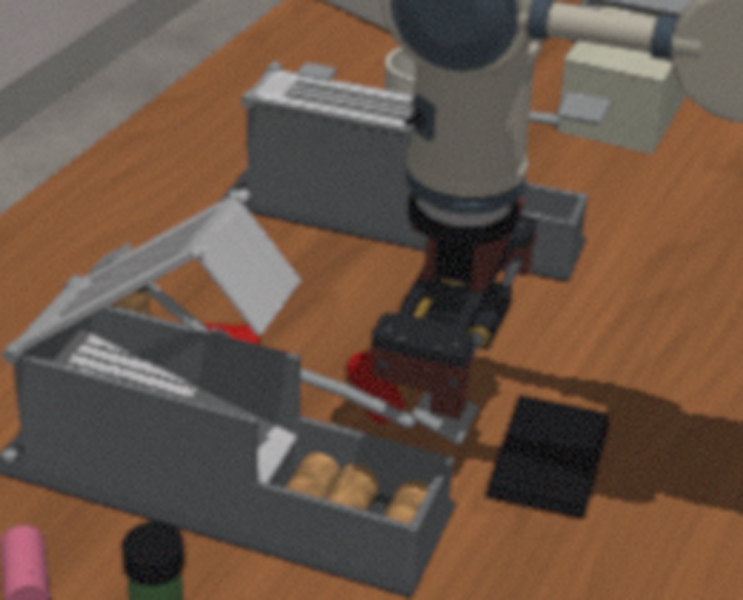

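View pics/wrist2.png

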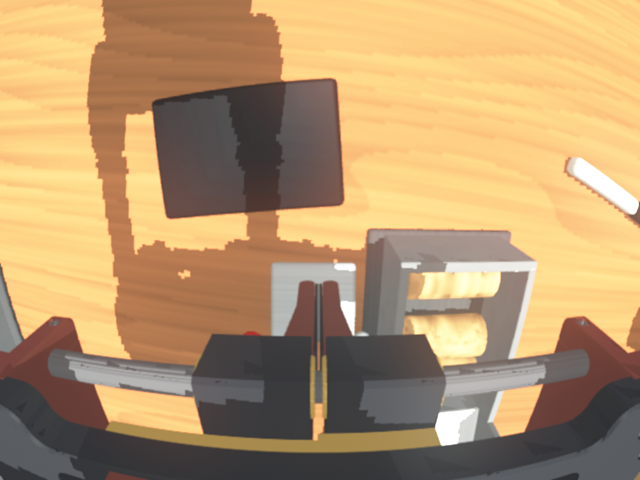

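The lid is fully up, the force shows the bottom stop, and three corks lie in the tray at side-crop (317,478), (350,490) and (408,500). I'll let them settle, then raise slowly in step with the paddle.

```bash
python3 - <<'E'
from h import *
p=PC-.003*ax
hold(1.0)
f=get_image("side")["frame"];cv2.imwrite("pics/side3.png",cv2.resize(f[280:350,280:380],(800,560),interpolation=cv2.INTER_CUBIC))
print(state()["time"])
E
```

```text
10.7583
```

View pics/side3.png

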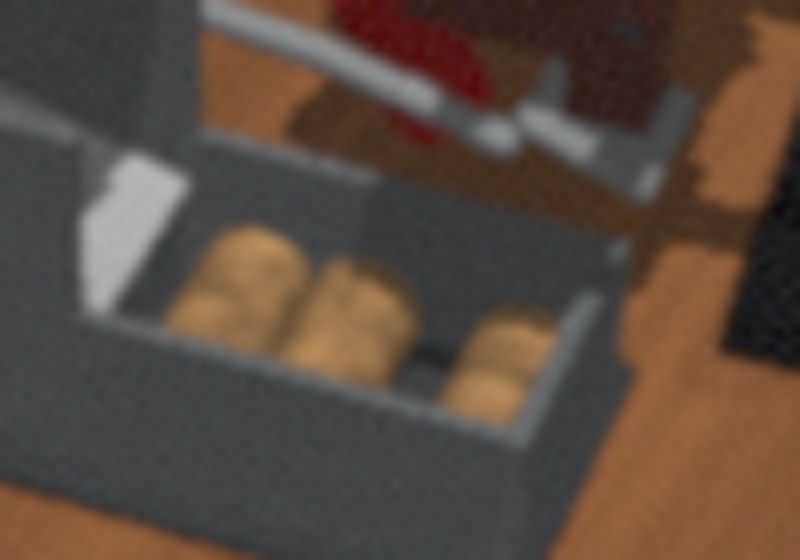

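All three corks are lying still in the tray, at crop (240,290), (350,320) and (505,365). Raising slowly now.

```bash
python3 - <<'E'
from h import *
p=PC-.003*ax
move_l([*p,.142],.018)
s=state();print(s["time"],s["ee_pos"],s["ft_force"])
hold(.3)
move_l([*p,.28],.15)
hold(.3)
s=state();print(s["time"],s["ee_pos"],s["ft_force"])
for n in ("scene","side"):
    im=get_image(n);f=im["frame"]
    a=(335,195,410,340) if n=="scene" else (190,235,395,355)
    P=cloud(im)[a[1]:a[3],a[0]:a[2]];m=abs(P[...,2]-.12)<.008
    print(n,m.sum(),np.round(np.percentile(P[m],[2,98],axis=0),3).tolist())
    if n=="side": f=cv2.resize(f[150:360,200:460],(743,600),interpolation=cv2.INTER_CUBIC)
    cv2.imwrite(f"pics/{n}4.png",f)
E
```

```text
15.2417 [0.44401332 0.09914182 0.14196209] [ 0.92140984  0.4487504  -0.12169838]
16.9083 [0.44385197 0.09910821 0.27940264] [ 0.09359164 -0.25835423 -0.67686497]
scene 1603 [[0.438, 0.086, 0.113], [0.724, 0.251, 0.123]]
side 2490 [[0.433, 0.086, 0.113], [0.717, 0.251, 0.123]]
```

View pics/scene4.png

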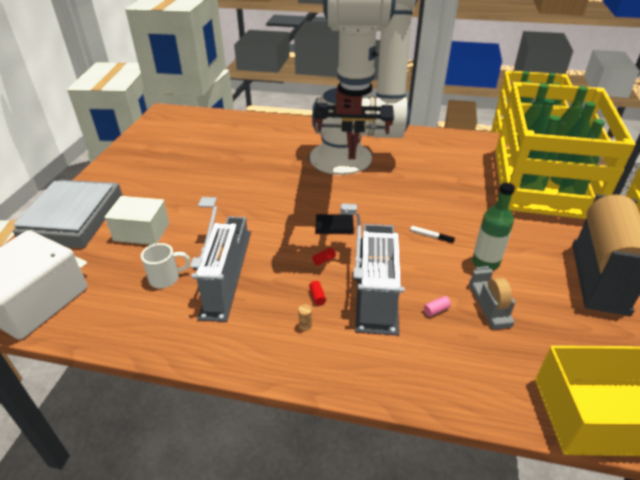

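View pics/side4.png

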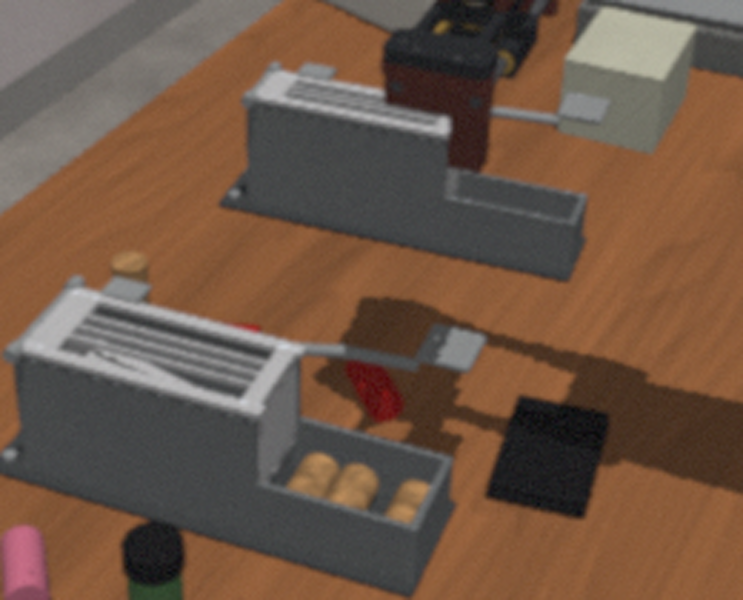

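The lid is shut, the paddle is back at rest height, three corks are in the tray at side-crop (317,475), (352,487) and (410,500), and the hand is well clear. Handing in.

```bash
python3 -c "
from bench import *
job_done()"
```

```text
the job is handed in; nothing more can be done
```

The three large corks are out of the wide dispenser and lying in its tray, and its lid is shut again. I have handed the job in.

- **Press:** With the fingers closed, I pressed the wide dispenser's paddle straight down to its bottom stop. The force rose from about 5 N to 33 N there, and the side view showed the lid fully raised.
- **Release:** I held it down for about 1.5 s while the corks settled. I then raised the finger at a mean 18 mm/s to 14 mm above the paddle's rest height before moving clear. I took no pictures and no force readings during the rise, so the soft closing rests on that slow speed.
- **Last checks:** The pictures show the lid shut and the paddle at its rest height of about 120 mm. The narrow dispenser and the other things look unmoved. The hand was at z 0.28 m with no contact force, and the robot's clock read about 17 s.
- **One disagreement:** The two camera views differed by about 6 mm on where the paddle's centre was, so I used the middle value. The wrist view confirmed the finger was centred sideways on the paddle.

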